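# Open the offcut bay's gate and hold it wide

## Robot

A 6-joint arm with a two-finger parallel gripper is mounted at the origin on the work surface. World frame = base frame: x ahead of the robot, y to its left, z up, the work surface at z = 0. Lengths are in mm, angles in degrees, forces in N, time in s.
With the tool pointing down it reaches from about 300 to 850 mm from the base axis. Payload 4.2 kg.
Tool frame: the origin (TCP) lies midway between the tips of the shut fingers; the grasp point (between the pads) lies 19 mm behind it; y points along the fingers, z is the direction in which the jaws open and shut, and the axes are right-handed (so a half turn about y gives the same grasp; the last joint's range is limited). The gripper opens to 91 mm and grips with 3 to 60 N. Pads are 32 mm wide; open, the fingers measure 118 mm over their backs; the gripper's body (76 mm by 178 mm) begins 60 mm behind the grasp point.
Start: joints at [75.057, 18.312, 89.639, -0, 72.044, -1.146], TCP at [137.127, 558.426, 213.976] pointing down, gripper open.
Joint ranges: [-177.97, 177.97], [-48.28, 115.42], [12.27, 149.76], [-77.06, 257.06], [2.81, 150.46], [-146.56, 146.56]. Speed limits (degrees/s): [147.25, 147.25, 180, 180, 180, 180].

## Interface

Orientations are given as [roll, pitch, yaw] about the fixed x, y, z axes, in that order (R = Rz(yaw) Ry(pitch) Rx(roll)).
In Python, from workcell import env gives the robot as it stands.
- The arm moves only by the shell command python3 -m handwheel 'ROWS' [FORCE]. ROWS is JSON, a list of rows, each a list of 3 entries, a list of its own where there are three numbers: the opening, from 0 (shut) to 1 (fully open), then the shift along the tool's x, y, z in mm, then the turn, a rotation vector about the tool's x, y, z in degrees. A call has exactly 10 rows; each row shifts and turns the commanded pose from where the row before left it, along the tool's axes as they then stand; what a row does not reach is not made up. A row lasts 1/12 s, in which the tool goes at most 41.7 mm and 7.16 degrees, less where a joint would pass 70% of its speed; a pose out of reach is approached as far as the arm can. A call is refused whole if a number of a shift passes 41.7 or a number of a turn 7.16, either way. A call with a gripper value outside its range is refused whole. The fingers move at their own pace and stop on an object; FORCE is the grip in N (left out, the last holds). Time passes only in rows, so rows that do not move let the fingers close, or fill a call up. It gives the time, the measured TCP pose, the force and the opening at its end, in the units of the state.
- env.state(): the state, without advancing time (a new reading comes with each control period).
- env.grab_frame(name): name is "scene" or "top" or "wrist"; returns the picture (420x560x3 uint8, red, green, blue); there is no depth.
- env.camera_info(name): a dict with "fx", "fy", "cx", "cy" (pixels), "camera_from_world" (4x4, takes a point from world to camera coordinates); the wrist camera has in their place "mount" (4x4, takes a point from camera to tool coordinates, whose origin is the TCP and whose axes are the tool frame's). Camera axes: x right, y down, z forward; pixel columns grow to the right and rows downward; lengths in mm; the calibration is good to about 2 mm. A picture is of the moment at which its call begins: read the wrist's pose just before it. camera_info takes no time and is no camera call.
- env.job_done(): hands the job in, once; it reports no verdict.
Trained networks look in the newest picture that a camera, given by its name, has taken for a name from the list of things; names that differ only in an ending like _2 or _b are one class to them, and where a whole thing is asked for, a point or a joint stands for the part that bears it (a point fixed in the world has none). Each returns a list of dicts, best first, with "p" (0 to 1); they miss things now and then, are a little off and sometimes report something else, mostly with a low value. They report only what shows in the picture. A call takes as long as a camera call.
- env.masks_of(camera, label): "region" (420x560 bool, what is visible of it) and "location" ([column, row] in pixels, amid what is visible of it).
The state is a dict: "time_s": time; "qpos": joint angles; "qvel": joint speeds; "effort": joint torques, N m; "ee_pos": TCP position; "ee_rot": TCP orientation; "force": force on the tool from outside, world axes, zero at the start; "torque": the same for the moment, N m; "gripper_width": finger opening in mm.
Only numpy, scipy, OpenCV 4.12 (cv2) and the standard library are available. Lean on these libraries where they do the work, as an engineer would, in place of code of your own. Each camera call takes 0.05 s, during which the arm holds its last target.

## Task

The white profile offcuts lie ready behind the small gate of the metal bay: open the gate for the person who will pull them out. First squeeze the catch on the fixed post beside the gate fully together (it stays back), only then squeeze the sprung catch on top of the gate and, keeping it squeezed, swing the gate towards the robot, past the click halfway, until it stands wide open at or near its stop. A spring pulls it back, so finish while still holding the gate there; leave everything else on the bench alone.

Things in the scene. Friction and masses are not known exactly. Their poses are not given: they have to be found in the camera images.
- bay: Low metal bay fixed to the bench, full of white profile offcuts, its gate facing the robot. Origin at bench level on the closed gate's centre plane; x points into the bay, y along the closed gate to the hinge, z up. The gate spans y -65 (free end) to +110 mm (hinge), 12 mm thick, 106 tall; walls, offcuts and the packer on them lie below 95 mm, a block beside the hinge (y 167 to 197) is 118 tall.
- gate: The barred aluminium gate on an upright hinge. Origin on the hinge axis at bench level; own -y points from the hinge along the gate to its free end, z up; when shut its axes are those of the bay. Its catch stands on its top rail (106 mm high).
- gate_hinge (a joint): Gate angle, rad: 0 shut, 1.3 at its stop wide open, opening towards the robot (clockwise from above). Blocked while either catch is out. A closing spring pulls with 1 N (shut) to 4.5 N (wide) at the gate catch; a detent, met from 0.35 to 0.6 rad, adds about 5 N to push through, and a gate let go falls back to it, half open (about 0.8 rad). Past it, the gate must be held.
- post_catch (a joint): Post catch: travel in m of its sliding tab, 0 (bolt across the front of the gate) to 0.012 (fully squeezed). Needs about 5 N and stays where it is left; the bolt is clear of the gate beyond 0.009.
- gate_catch (a joint): Gate catch: travel in m of its sliding tab, 0 (bolt behind the post's keeper) to 0.012 (fully squeezed). Sprung: 2.5 N at first, 6 N fully squeezed, and springs out when let go; the bolt is clear of the keeper beyond 0.009. To be squeezed only when the post catch is back.
- post_squeeze (a point): Grip point of the post catch, 140 mm up: two dark steel tabs on the fixed white post past the gate's free end, each 22 mm wide (bay x), 8 thick, top 160, free down to 110. Outer faces: fixed tab (farther from the gate) 10 mm from here to bay -y; sliding tab 22 mm to +y at rest, 10 squeezed (32 over both at rest, 20 squeezed). A gripper centred here closing along bay y squeezes it home.
- gate_squeeze (a point): Grip point of the gate catch, on the gate, 140 mm up and 140 mm from the hinge axis. Tabs as on the post catch, free down to 112 mm, above the top rail. Outer faces: fixed tab (nearer the hinge) 10 mm from here to gate +y; sliding tab 22 mm to -y at rest, 10 squeezed. A gripper centred here closing along gate y squeezes it home; it must turn with the gate as that swings.
- hinge_axis (a point): Point on the gate's upright hinge axis, 140 mm above the bench.
- packer: Bystander, to be left alone: grey packer strip 90 x 28 x 10 mm lying on the offcuts in the bay. Origin at its underside.
- cleaner: Bystander, to be left alone: white bottle, 56 mm across, 150 mm tall. Origin at its underside.
- screw_jar: Bystander, to be left alone: clear screw jar with steel cap, 64 mm across, 75 mm tall. Origin at its underside.
- tape_roll: Bystander, to be left alone: roll of tape, 84 mm across, 24 mm high. Origin at its underside.
- screwdriver: Bystander, to be left alone: screwdriver lying in front of the bay. Origin at its underside.
- sash_handle: Bystander, to be left alone: steel window handle, 66 x 28 mm plate with a 115 mm grip, 40 mm high. Origin at its underside.

How it is judged:
By the outcome, as a careful person would: the job done as asked, in the order asked, and still so for the second after the job is handed in, while the arm keeps its last pose, push and grip.
It also fails if it takes over 46 s, if anything falls off the work surface, if the arm or the gripper's body presses on something with over 40 N, if the wrist force passes 120 N, or if a joint passes its speed limit or range.

## Working session

There is one attempt and no reset: what is moved stays moved. The work goes in short steps, Python scripts to look and compute and a shell command to move; the robot and the scene stay as the last step left them, time stands still between calls to the robot, and variables do not carry over. Pictures are saved under pics/ and viewed, and the job is handed in when it is done.

```bash
mkdir -p pics; ls
python3 - <<'E'
from workcell import env
import cv2, numpy as np
print(env.state())
for n in ["scene","top","wrist"]:
    im=env.grab_frame(n); cv2.imwrite(f"pics/{n}0.png",im[:,:,::-1])
    i=env.camera_info(n); print(n,{k:(np.round(v,3).tolist()) for k,v in i.items()})
    for l in ["bay","gate","post_catch","gate_catch","cleaner"]:
        for r in env.masks_of(n,l)[:2]: print(l,round(r["p"],2),np.round(r["location"]),int(r["region"].sum()))
E
```

```text
pics
{'time_s': 0.0, 'qpos': array([ 7.50583227e+01,  1.83513132e+01,  8.97094525e+01, -1.54373884e-03,
        7.20427632e+01, -1.14527613e+00]), 'qvel': array([ 0.02371889,  0.00340739, -0.06202524, -0.00321889,  0.03319855,
        0.04768944]), 'effort': array([ 6.91601745e-04, -4.12472177e+01, -2.31967521e+01,  7.29077635e-02,
        4.57148720e-02, -1.41799742e-04]), 'ee_pos': array([136.98722291, 557.90152373, 213.10292767]), 'ee_rot': array([-9.01035375e+01,  6.01900176e-04, -1.37959245e+01]), 'force': array([-0.37944693, -0.15099468,  0.57060913]), 'torque': array([ 0.00620752, -0.0069367 , -0.05722845]), 'gripper_width': 91.41104987111966}
scene {'fx': 435.731, 'fy': 435.731, 'cx': 274.838, 'cy': 210.625, 'camera_from_world': [[-0.555, 0.832, -0.019, 261.81], [0.64, 0.412, -0.648, -337.934], [-0.531, -0.372, -0.761, 1387.379], [0.0, 0.0, 0.0, 1.0]]}
bay 0.58 [232. 276.] 20012
bay 0.58 [347. 233.] 775
gate 0.93 [254. 215.] 2120
gate 0.41 [348. 230.] 670
post_catch 0.59 [190. 191.] 358
gate_catch 0.73 [222. 195.] 248
gate_catch 0.71 [191. 190.] 410
cleaner 0.6 [127. 228.] 1164
top {'fx': 483.241, 'fy': 483.241, 'cx': 285.99, 'cy': 210.382, 'camera_from_world': [[0.145, -0.989, 0.001, -13.409], [-0.969, -0.142, -0.203, 616.703], [0.201, 0.028, -0.979, 925.37], [0.0, 0.0, 0.0, 1.0]]}
bay 0.94 [301. 160.] 20043
bay 0.58 [207. 248.] 850
gate 0.91 [294. 216.] 1977
gate 0.26 [200. 257.] 897
post_catch 0.61 [387. 210.] 360
gate_catch 0.78 [346. 211.] 173
gate_catch 0.74 [300. 165.] 20047
cleaner 0.72 [426. 156.] 1105
wrist {'fx': 331.791, 'fy': 331.791, 'cx': 277.199, 'cy': 209.582, 'mount': [[0.0, 0.969, 0.246, -68.584], [0.0, -0.246, 0.969, -170.559], [1.0, -0.0, -0.0, -1.049], [0.0, 0.0, 0.0, 1.0]]}
```

View pics/scene0.png

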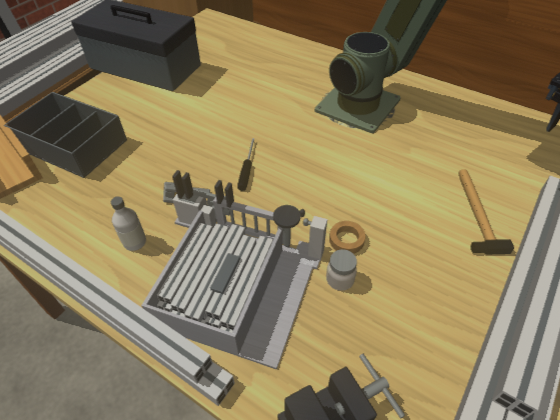

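View pics/top0.png

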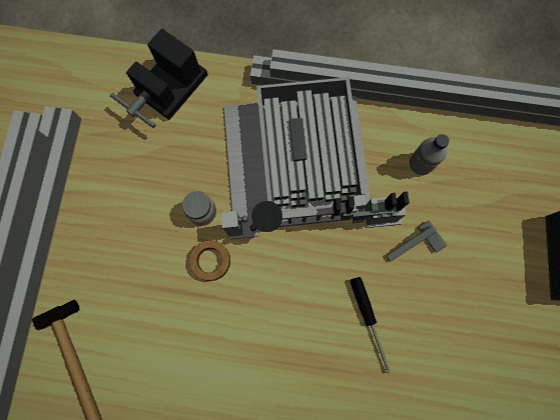

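View pics/wrist0.png

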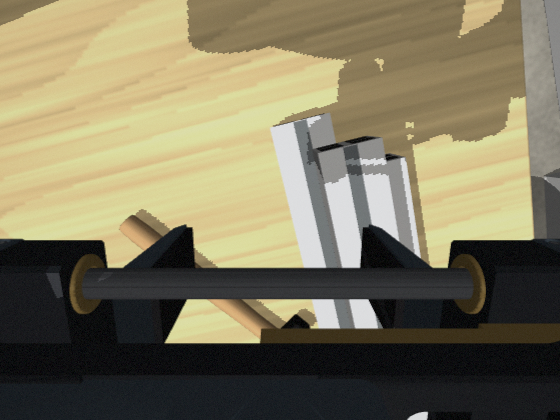

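The scene picture shows the post tabs near (183,185), the gate tabs near (223,193) and the hinge cap at (287,216). In the top view these are at (397,201), (344,206) and (266,216). I'll zoom in for accurate tab pixels.

Run:
```python
import cv2
t=cv2.imread("pics/top0.png")[170:250,215:425]; s=cv2.imread("pics/scene0.png")[155:255,155:345]
cv2.imwrite("pics/top0z.png",cv2.resize(t,None,fx=3.8,fy=3.8,interpolation=cv2.INTER_CUBIC)[:600,:800])
cv2.imwrite("pics/scene0z.png",cv2.resize(s,None,fx=4,fy=4,interpolation=cv2.INTER_CUBIC)[:600,:800])
```

```text
(no output)
```

View pics/top0z.png

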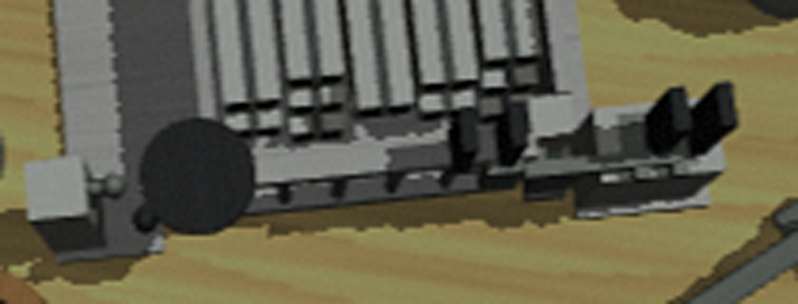

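View pics/scene0z.png

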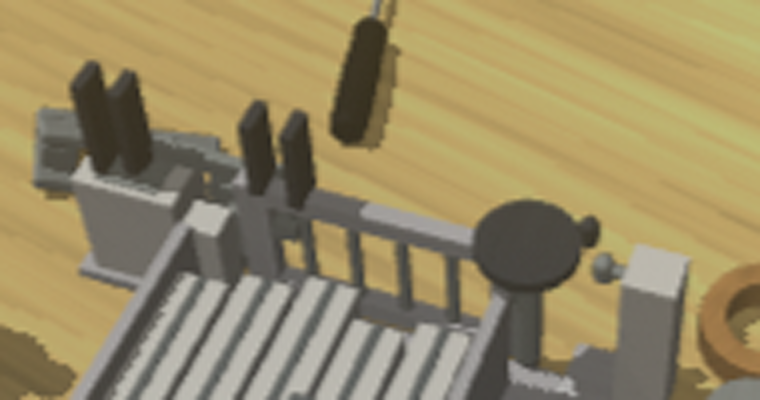

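```bash
cat > fit.py <<'E'
import cv2, numpy as np, json
from scipy.optimize import differential_evolution
from workcell import env
SS=6
def boxes(sgn,zlo):
    # local coordinates, grip point origin
    out=[]
    for a,b in ((-10,-2),(14,22)):
        out.append(np.array([[x,sgn*y,z] for x in(-11,11) for y in(a,b) for z in(zlo,160)],float))
    return out
def proj(ci,P):
    T=np.array(ci["camera_from_world"]); c=P@T[:3,:3].T+T[:3,3]
    return np.c_[ci["fx"]*c[:,0]/c[:,2]+ci["cx"],ci["fy"]*c[:,1]/c[:,2]+ci["cy"]]
def w(P,q):
    c,s=np.cos(q[2]),np.sin(q[2]); return np.c_[q[0]+c*P[:,0]-s*P[:,1],q[1]+s*P[:,0]+c*P[:,1],P[:,2]]
def sil(ci,q,bx,roi):
    x0,y0,x1,y1=roi; m=np.zeros(((y1-y0)*SS,(x1-x0)*SS),np.uint8)
    for b in bx:
        p=(proj(ci,w(b,q))-[x0-.5,y0-.5])*SS
        cv2.fillConvexPoly(m,cv2.convexHull(p.astype(np.float32)).round().astype(np.int32),1)
    return cv2.resize(m.astype(np.float32),(x1-x0,y1-y0),interpolation=cv2.INTER_AREA)
E
python3 - <<'E'
from fit import *
cis={n:env.camera_info(n) for n in("top","scene")}
ims={n:cv2.imread(f"pics/{n}0.png").astype(float).mean(2) for n in cis}
rois={"post":{"top":(378,186,412,216),"scene":(168,165,197,202)},"gate":{"top":(330,194,357,217),"scene":(210,175,236,209)}}
for k,sgn,zlo in(("post",1,110),("gate",-1,112)):
    dark={}
    for n in cis:
        x0,y0,x1,y1=rois[k][n]; g=ims[n][y0:y1,x0:x1]; dark[n]=np.clip((78-g)/25+.5,0,1)
        print(k,n,np.percentile(g,[5,20,50,80]),dark[n].sum())
        cv2.imwrite(f"pics/d_{k}_{n}.png",cv2.resize(np.hstack([dark[n]*255,g]),None,fx=8,fy=8,interpolation=0))
    bx=boxes(sgn,zlo)
    f=lambda q,ns=tuple(cis):sum(np.abs(sil(cis[n],q,bx,rois[k][n])-dark[n]).sum() for n in ns)
    r=differential_evolution(f,[(400,800),(-400,300),(-.6,.6)],maxiter=150,popsize=25,seed=1,tol=1e-6)
    print(k,r.x.round(1),np.degrees(r.x[2]).round(1),r.fun,[f(r.x,(n,)) for n in cis])
    for n in cis:
        m=sil(cis[n],r.x,bx,rois[k][n]); x0,y0,x1,y1=rois[k][n];g=ims[n][y0:y1,x0:x1]
        cv2.imwrite(f"pics/f_{k}_{n}.png",cv2.resize(np.dstack([g,g,np.maximum(g,m*200)]),None,fx=10,fy=10,interpolation=0))
E
```

```text
post top [  2.66666667  17.          95.33333333 118.33333333] 471.36
post scene [ 47.33333333  50.8         88.         148.        ] 452.58000000000004
post [ 6.487e+02 -1.371e+02  3.000e-01] 14.6 398.6033331122994 [np.float64(196.90888874463735), np.float64(201.69444436766207)]
gate top [ 2.66666667 16.         38.33333333 84.        ] 473.85333333333335
gate scene [ 47.          52.33333333  93.66666667 148.66666667] 319.97333333333336
gate [ 6.218e+02 -2.510e+01  3.000e-01] 19.0 316.702222008432 [np.float64(247.41333310609065), np.float64(69.28888890234133)][ WARN:0@1.081] global loadsave.cpp:1063 imwrite_ Unsupported depth image for selected encoder is fallbacked to CV_8U.
```

Run:
```python
import cv2,numpy as np
a=[cv2.resize(cv2.imread(f"pics/{n}0.png")[y0:y1,x0:x1],(390,290),interpolation=0) for n,(x0,y0,x1,y1) in(("top",(378,186,412,216)),("scene",(168,165,197,202)),("top",(330,194,357,217)),("scene",(210,175,236,209)))]
cv2.imwrite("pics/crops.png",np.vstack([np.hstack(a[:2]),np.hstack(a[2:])]))
```

```text
(no output)
```

View pics/crops.png

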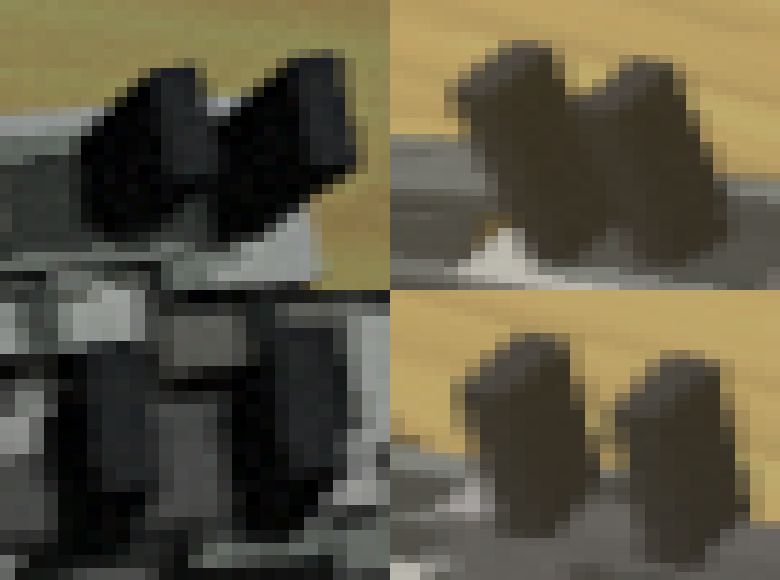

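```bash
python3 - <<'E' 2>/dev/null
from fit import *
cis={n:env.camera_info(n) for n in("top","scene")}
ims={n:cv2.imread(f"pics/{n}0.png").astype(float).mean(2) for n in cis}
rois={"post":{"top":(383,189,412,212),"scene":(170,168,196,200)},"gate":{"top":(332,196,357,217),"scene":(212,177,236,209)}}
thr={"top":48,"scene":68}
def line(q,c):pass
for k,sgn,zlo in(("post",1,110),("gate",-1,112)):
    bx=boxes(sgn,zlo); dark={n:np.clip((thr[n]-ims[n][r[1]:r[3],r[0]:r[2]])/20+.5,0,1) for n,r in rois[k].items()}
    if k=="gate": dark["top"][:2]*=1
    f=lambda q,ns=tuple(cis):sum(np.abs(sil(cis[n],q,bx,rois[k][n])-dark[n]).sum() for n in ns)
    for ns in (("top","scene"),("top",),("scene",)):
        r=differential_evolution(f,[(400,800),(-300,200),(-.5,.5)],args=(ns,),maxiter=150,popsize=25,seed=1,tol=1e-6)
        print(k,ns,r.x.round(1),np.degrees(r.x[2]).round(1),round(r.fun,1),[int(dark[n].sum()) for n in ns])
        if len(ns)==2: 
          q=r.x
          # top-face centres, pixel
          for n in cis: print(n,[proj(cis[n],w(b[1::2].mean(0)[None],q)).round(1).tolist() for b in bx])
E
```

```text
post ('top', 'scene') [ 6.487e+02 -1.366e+02  3.000e-01] 16.5 245.5 [346, 363]
top [[[405.6, 196.5]], [[392.9, 198.3]]]
scene [[[176.1, 173.1]], [[185.9, 175.2]]]
post ('top',) [ 6.465e+02 -1.359e+02  3.000e-01] 17.6 69.3 [346]
post ('scene',) [ 6.560e+02 -1.296e+02  1.000e-01] 8.5 79.2 [363]
gate ('top', 'scene') [ 6.215e+02 -2.480e+01  3.000e-01] 18.6 167.9 [311, 265]
top [[[337.5, 203.1]], [[350.2, 200.9]]]
scene [[[228.2, 186.3]], [[217.8, 184.4]]]
gate ('top',) [ 6.198e+02 -2.490e+01  3.000e-01] 15.0 92.6 [311]
gate ('scene',) [ 6.244e+02 -2.270e+01  3.000e-01] 17.9 48.7 [265]
```

```bash
python3 -m handwheel '[[1,[33,-5,-27.5],[0,0,0]],[1,[33,-5,-27.5],[0,0,0]],[1,[33,-5,-27.5],[0,0,0]],[1,[33,-5,-27.5],[0,0,0]],[1,[33,-5,-27.5],[0,0,0]],[1,[33,-5,-27.5],[0,0,0]],[1,[33,-5,-27.5],[0,0,0]],[1,[33,-5,-27.5],[0,0,0]],[1,[33,0,-27.5],[0,0,0]],[1,[33,0,-27.5],[0,0,0]]]'
python3 -m handwheel '[[1,[33,0,-27.5],[0,0,0]],[1,[33,0,-27.5],[0,0,0]],[1,[33,0,-27.5],[0,0,0]],[1,[33,0,-27.5],[0,0,0]],[1,[33,0,-27.5],[0,0,0]],[1,[33,0,-27.5],[0,-6,0]],[1,[30,0,-30],[0,-6,0]],[1,[27,0,-33],[0,-6,0]],[1,[18,0,-25],[0,-6,0]],[1,[14,0,-20],[0,-5,0]]]'
python3 - <<'E'
from workcell import env
s=env.state(); print(s["time_s"],s["ee_pos"],s["ee_rot"],s["qpos"].round(1),s["force"],s["qvel"].round(1))
E
```

```text
time_s: 1.73
ee_pos: [384.0, 223.2, 253.2]
ee_rot: [-89.9, -0.1, -13.8]
force: [1.3, 1.0, -1.0]
gripper_width: 91.1
time_s: 2.57
ee_pos: [620.2, -86.4, 252.1]
ee_rot: [-90.0, 0.0, 15.4]
force: [0.6, 0.7, -0.4]
gripper_width: 91.3
2.5667 [620.23386168 -86.37107317 252.08788042] [-9.00298338e+01  7.46303417e-03  1.53561711e+01] [  -9.    21.9   78.7   -0.    79.4 -114.3] [ 0.64735101  0.68653069 -0.37898442] [-14.8  21.3 -32.7   1.1  11.9 -73.6]
```

```bash
python3 -m handwheel '[[1,[0,0,0],[0,0,0]],[1,[0,0,0],[0,0,0]],[1,[0,0,0],[0,0,0]],[1,[0,0,0],[0,0,0]],[1,[0,0,0],[0,0,0]],[1,[0,0,0],[0,0,0]],[1,[0,0,0],[0,0,0]],[1,[0,0,0],[0,0,0]],[1,[0,0,0],[0,0,0]],[1,[0,0,0],[0,0,0]]]'
python3 - <<'E'
from workcell import env
import cv2,json
s=env.state(); print(s["qvel"].round(2))
im=env.grab_frame("wrist"); cv2.imwrite("pics/wrist1.png",im[:,:,::-1])
json.dump({k:list(s[k]) for k in("ee_pos","ee_rot")},open("w1.json","w"))
E
```

```text
time_s: 3.4
ee_pos: [619.0, -83.3, 252.5]
ee_rot: [-90.0, -0.0, 15.2]
force: [0.4, 0.9, -0.4]
gripper_width: 91.1
[-0.14  0.15 -0.11 -0.11  0.06 -0.08]
```

View pics/wrist1.png

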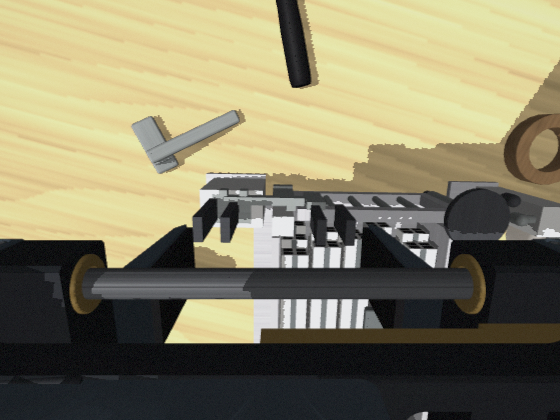

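Run:
```python
import cv2
s=cv2.imread("pics/wrist1.png")[160:270,180:380]
cv2.imwrite("pics/wrist1z.png",cv2.resize(s,None,fx=4,fy=4,interpolation=0))
```

```text
(no output)
```

View pics/wrist1z.png

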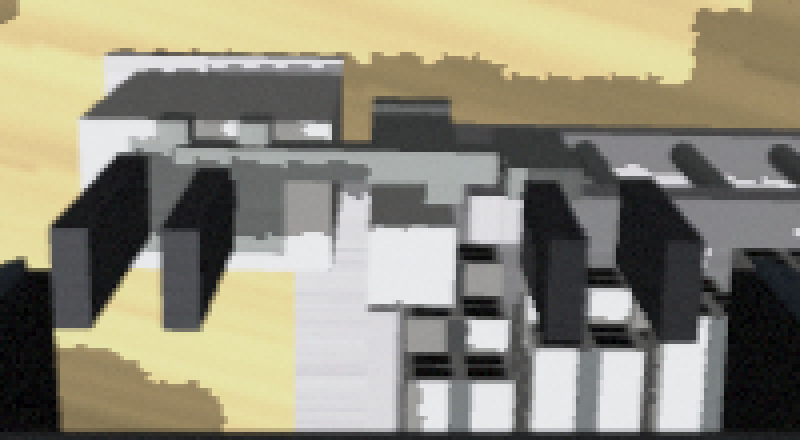

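```bash
cat > wr.py <<'E'
import numpy as np
from scipy.spatial.transform import Rotation as Ro
def w2(ci,pos,rot,uv,z):
    M=np.array(ci["mount"]); R=Ro.from_euler("xyz",rot,degrees=True).as_matrix()
    d=np.array([(uv[0]-ci["cx"])/ci["fx"],(uv[1]-ci["cy"])/ci["fy"],1.])
    d=R@M[:3,:3]@d; o=R@M[:3,3]+pos
    return o+d*(z-o[2])/d[2]
E
python3 - <<'E'
from workcell import env
from wr import *; import json
s=json.load(open("w1.json")); ci=env.camera_info("wrist")
P={}
for k,x,y in(("pf",71.5,277),("ps",182,279),("gs",567,291),("gf",677,290)):
    P[k]=w2(ci,s["ee_pos"],s["ee_rot"],((x-2)/4+180+.0,(y-2)/4+160),160); print(k,P[k].round(1))
for a,b in(("pf","ps"),("gs","gf"),("pf","gf")):
    d=P[b]-P[a]; print(a,b,np.hypot(*d[:2]).round(1),np.degrees(np.arctan2(-d[0],d[1])).round(1))
u=lambda a,b:(P[b]-P[a])/np.linalg.norm(P[b]-P[a])
y=u("pf","gf")
print("post",(P["pf"]+6*y).round(1),"gate",(P["gf"]-6*y).round(1))
E
```

```text
pf [ 650.2 -144.8  160. ]
ps [ 644.6 -122.6  160. ]
gs [626.1 -44.7 160. ]
gf [619.9 -22.7 160. ]
pf ps 22.9 14.1
gs gf 22.9 15.8
pf gf 125.8 13.9
post [ 648.7 -139.   160. ] gate [621.4 -28.5 160. ]
```

The tab tops are clear at about (197,229), (225,229), (321,232) and (349,232). Positions agree with the fixed cameras to within 3 mm: post ≈ (648.7, -138), gate ≈ (621.5, -27), yaw ≈ 14. Next I move to the post catch.

```bash
python3 -m handwheel '[[1,[3.6,0,-15.1],[0,0,0]],[1,[3.6,0,-15.1],[0,0,0]],[1,[3.6,0,-15.1],[0,0,0]],[1,[3.6,0,-15.1],[0,0,0]],[1,[0,12,0],[0,1.2,0]],[1,[0,15,0],[0,0,0]],[1,[0,15,0],[0,0,0]],[1,[0,15,0],[0,0,0]],[1,[0,0,0],[0,0,0]],[1,[0,0,0],[0,0,0]]]' 20
python3 - <<'E'
from workcell import env
import cv2,json
s=env.state(); print(s["ee_pos"],s["ee_rot"])
im=env.grab_frame("wrist"); cv2.imwrite("pics/wrist2.png",im[:,:,::-1])
E
```

```text
time_s: 4.28
ee_pos: [648.7, -138.6, 194.7]
ee_rot: [-90.0, 0.1, 14.0]
force: [0.5, 0.3, 0.3]
gripper_width: 91.4
[ 648.70670882 -138.60809746  194.71589871] [-8.99632203e+01  8.72169015e-02  1.39771481e+01]
```

View pics/wrist2.png

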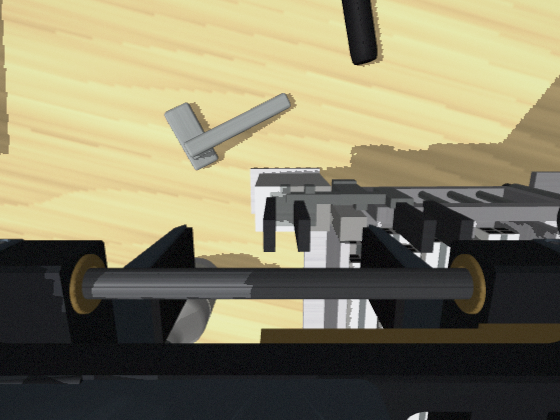

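Tabs span columns 264–309, straddling the tool centre as expected (-9/+22 mm). I'll descend and squeeze.

```bash
python3 -m handwheel '[[1,[0,15,0],[0,0,0]],[1,[0,15,0],[0,0,0]],[1,[0,15,0],[0,0,0]],[1,[0,15,0],[0,0,0]],[1,[0,12,0],[0,0,0]],[1,[0,0,0],[0,0,0]],[1,[0,0,0],[0,0,0]],[0.4,[0,0,0],[0,0,0]],[0.3,[0,0,0],[0,0,0]],[0.3,[0,0,0],[0,0,0]]]' 20
python3 -m handwheel '[[0,[0,0,0],[0,0,0]],[0,[0,0,0],[0,0,0]],[0,[0,0,0],[0,0,0]],[0,[0,0,0],[0,0,0]],[0,[0,0,0],[0,0,0]],[0,[0,0,0],[0,0,0]],[0,[0,0,0],[0,0,0]],[0,[0,0,0],[0,0,0]],[0,[0,0,0],[0,0,0]],[0,[0,0,0],[0,0,0]]]' 20
```

```text
time_s: 5.17
ee_pos: [649.5, -138.1, 124.8]
ee_rot: [-90.1, -0.1, 14.0]
force: [-0.0, -0.4, -0.6]
gripper_width: 74.3
time_s: 6.0
ee_pos: [648.8, -138.2, 123.3]
ee_rot: [-90.0, 0.0, 14.0]
force: [0.5, 1.8, -0.5]
gripper_width: 19.4
```

```bash
python3 -m handwheel '[[0,[0,0,0],[0,0,0]],[0,[0,0,0],[0,0,0]],[1,[0,0,0],[0,0,0]],[1,[0,0,0],[0,0,0]],[1,[0,0,0],[0,0,0]],[1,[0,0,0],[0,0,0]],[1,[0,0,0],[0,0,0]],[1,[0,0,0],[0,0,0]],[1,[0,-10,0],[0,0,0]],[1,[0,-15,0],[0,0,0]]]' 30
python3 -m handwheel '[[1,[0,-25,0],[0,0,0]],[1,[0,-25,0],[0,0,0]],[1,[0,-15,0],[0,0,0]],[1,[0,-10,20],[0,0,0]],[1,[0,0,25],[0,0,0]],[1,[0,0,25],[0,0,0]],[1,[0,0,20],[0,0,0]],[1,[0,0,10],[0,0,0]],[1,[0,0,0],[0,0,0]],[1,[0,0,0],[0,0,0]]]' 30
python3 - <<'E'
from workcell import env
import cv2,json
s=env.state(); print(s["ee_pos"],s["ee_rot"],s["qvel"].round(1))
im=env.grab_frame("wrist"); cv2.imwrite("pics/wrist3.png",im[:,:,::-1])
json.dump({k:list(s[k]) for k in("ee_pos","ee_rot")},open("w3.json","w"))
cv2.imwrite("pics/wrist3z.png",cv2.resize(im[150:270,150:350,::-1],None,fx=4,fy=4,interpolation=0))
E
```

```text
time_s: 6.83
ee_pos: [647.8, -137.8, 147.6]
ee_rot: [-89.9, 0.2, 14.0]
force: [-0.2, -0.2, 0.5]
gripper_width: 69.9
time_s: 7.67
ee_pos: [624.9, -41.2, 224.0]
ee_rot: [-90.1, -0.0, 14.1]
force: [0.5, -1.1, 0.1]
gripper_width: 91.4
[624.8683338  -41.1628676  224.01652294] [-9.00615066e+01 -4.16969897e-02  1.40549404e+01] [-1.3  0.5 -0.2 -0.1 -0.2 -0. ]
```

View pics/wrist3z.png

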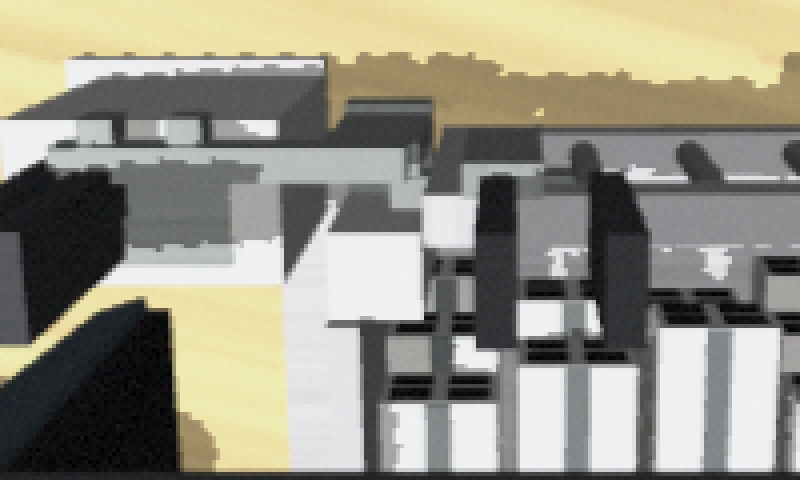

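The post bolt has drawn back clear of the gate's free end. The gate tab tops are at about zoom (497,295) and (628,292), which I'll measure again.

Run:
```python
from workcell import env
from wr import *; import json
s=json.load(open("w3.json")); ci=env.camera_info("wrist")
g=[w2(ci,s["ee_pos"],s["ee_rot"],((x-2)/4+150,(y-2)/4+150),160) for x,y in((497,295),(628,292))]
d=g[1]-g[0]; print(g,np.hypot(*d[:2]),np.degrees(np.arctan2(-d[0],d[1])))
a=np.radians(14.2); y=np.array([-np.sin(a),np.cos(a),0]); x=np.array([np.cos(a),np.sin(a),0])
for e in (g[1]-6*y,g[0]+18*y):
    print("gate",e.round(1),"tool dx,dz",((e-s["ee_pos"])@x).round(1),((e-s["ee_pos"])@y).round(1), "hinge",(e+140*y).round(1))
# hinge cap check from top px (266,216) at some heights
c=env.camera_info("top");T=np.array(c["camera_from_world"])
for z in(120,140,160):
    dd=T[:3,:3].T@np.array([(266-c["cx"])/c["fx"],(216-c["cy"])/c["fy"],1]);o=-T[:3,:3].T@T[:3,3]; print(z,(o+dd*(z-o[2])/dd[2]).round(1))
c=env.camera_info("scene");T=np.array(c["camera_from_world"])
for z in(120,140,160):
    dd=T[:3,:3].T@np.array([(155+527/4-c["cx"])/c["fx"],(155+245/4-c["cy"])/c["fy"],1]);o=-T[:3,:3].T@T[:3,3]; print(z,(o+dd*(z-o[2])/dd[2]).round(1))
```

```text
[array([626.57003134, -44.68812683, 160.        ]), array([620.14473948, -21.42868128, 160.        ])] 24.13060676318527 15.442516762976748
gate [621.6 -27.2 160. ] tool dx,dz 0.3 14.3 hinge [587.3 108.5 160. ]
gate [622.2 -27.2 160. ] tool dx,dz 0.8 14.2 hinge [587.8 108.5 160. ]
120 [584.  110.7 120. ]
140 [580.3 109.3 140. ]
160 [576.5 108.  160. ]
120 [593.9 115.1 120. ]
140 [607.8 124.1 140. ]
160 [621.8 133.  160. ]
```

```bash
python3 -m handwheel '[[1,[0.5,0,7],[0,0,0]],[1,[0,0,7.3],[0,-0.3,0]],[1,[0,15,0],[0,0,0]],[1,[0,20,0],[0,0,0]],[1,[0,20,0],[0,0,0]],[1,[0,20,0],[0,0,0]],[1,[0,15,0],[0,0,0]],[1,[0,12,0],[0,0,0]],[1,[0,0,0],[0,0,0]],[1,[0,0,0],[0,0,0]]]' 30
python3 - <<'E'
from workcell import env
import cv2
im=env.grab_frame("wrist"); cv2.imwrite("pics/wrist4.png",im[:,:,::-1])
E
```

```text
time_s: 8.55
ee_pos: [621.4, -27.0, 121.0]
ee_rot: [-90.0, 0.1, 14.3]
force: [-0.0, -0.4, -1.1]
gripper_width: 91.2
```

View pics/wrist4.png

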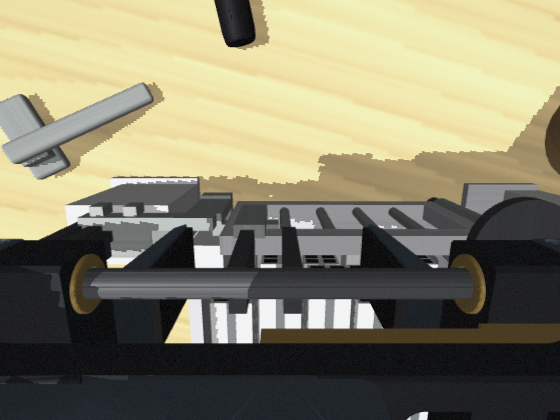

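```bash
python3 -m handwheel '[[0.4,[0,0,0],[0,0,0]],[0,[0,0,0],[0,0,0]],[0,[0,0,0],[0,0,0]],[0,[0,0,0],[0,0,0]],[0,[0,0,0],[0,0,0]],[0,[0,0,0],[0,0,0]],[0,[0,0,0],[0,0,0]],[0,[0,0,0],[0,0,0]],[0,[0,0,0],[0,0,0]],[0,[0,0,0],[0,0,0]]]' 30
python3 -m handwheel '[[0,[0,0,0],[0,0,0]],[0,[0,0,0],[0,0,0]],[0,[0,0,0],[0,0,0]],[0,[0,0,0],[0,0,0]],[0,[0,0,0],[0,0,0]],[0,[0,0,0],[0,0,0]],[0,[0,0,0],[0,0,0]],[0,[0,0,0],[0,0,0]],[0,[0,0,0],[0,0,0]],[0,[0,0,0],[0,0,0]]]' 30
```

```text
time_s: 9.43
ee_pos: [622.0, -27.9, 121.5]
ee_rot: [-90.1, -0.0, 14.3]
force: [0.7, -4.6, -0.5]
gripper_width: 27.3
time_s: 10.27
ee_pos: [621.5, -26.2, 121.5]
ee_rot: [-89.9, -0.0, 14.3]
force: [-1.2, 5.4, 1.8]
gripper_width: 19.3
```

```bash
python3 -m handwheel '[[0,[-4.9,0,0.5],[0,2,0]],[0,[-4.9,0,0.5],[0,2,0]],[0,[-4.9,0,0.1],[0,2,0]],[0,[-4.9,0,0.1],[0,2,0]],[0,[-4.9,0,0.1],[0,2,0]],[0,[-4.9,0,0.1],[0,2,0]],[0,[-4.9,0,0.1],[0,2,0]],[0,[0,0,0],[0,0,0]],[0,[0,0,0],[0,0,0]],[0,[0,0,0],[0,0,0]]]' 35
cat > chk.py <<'E'
from workcell import env
import numpy as np
s=env.state(); p=np.array(s["ee_pos"]); H=np.array([587,108.9]); d=H-p[:2]
yaw=s["ee_rot"][2]; r=np.radians(yaw); R=np.array([[np.cos(r),np.sin(r)],[-np.sin(r),np.cos(r)]])
print(p.round(1),"yaw",yaw.round(2),"dist",np.hypot(*d).round(1),"hinge bearing",np.degrees(np.arctan2(-d[0],d[1])).round(1),"tool force x,z",(R@np.array(s["force"])[:2]).round(1),"F",np.array(s["force"]).round(1),"T",np.array(s["torque"]).round(2),"w",round(s["gripper_width"],1),s["qpos"].round(0))
E
python3 chk.py
```

```text
time_s: 11.1
ee_pos: [588.0, -30.5, 121.5]
ee_rot: [-90.0, -0.0, 0.4]
force: [0.9, 3.1, 0.9]
gripper_width: 19.5
[588.  -30.5 121.5] yaw 0.35 dist 139.4 hinge bearing 0.4 tool force x,z [0.9 3.1] F [0.9 3.1 0.9] T [ 0.14 -0.12  0.01] w 19.5 [ -4.  24.  96.  -0.  61. -94.]
```

```bash
python3 - <<'E'
from workcell import env
import cv2
im=env.grab_frame("scene"); cv2.imwrite("pics/scene5.png",cv2.resize(im[130:280,130:370,::-1],None,fx=3,fy=3))
E
python3 -m handwheel '[[0,[-6.1,0,0.2],[0,2.5,0]],[0,[-6.1,0,0.2],[0,2.5,0]],[0,[-6.1,0,0.2],[0,2.5,0]],[0,[-6.1,0,0.2],[0,2.5,0]],[0,[-6.1,0,0.2],[0,2.5,0]],[0,[-6.1,0,0.2],[0,2.5,0]],[0,[-6.1,0,0.2],[0,2.5,0]],[0,[-6.1,0,0.2],[0,2.5,0]],[0,[0,0,0],[0,0,0]],[0,[0,0,0],[0,0,0]]]' 35
python3 chk.py
```

```text
time_s: 11.98
ee_pos: [539.7, -22.4, 121.5]
ee_rot: [-90.1, -0.0, -19.7]
force: [1.5, -2.9, -1.4]
gripper_width: 19.4
[539.7 -22.4 121.5] yaw -19.65 dist 139.6 hinge bearing -19.8 tool force x,z [ 2.4 -2.2] F [ 1.5 -2.9 -1.4] T [-0.52 -0.27 -0.25] w 19.4 [ -4.  20. 102.  -0.  58. -74.]
```

View pics/scene5.png

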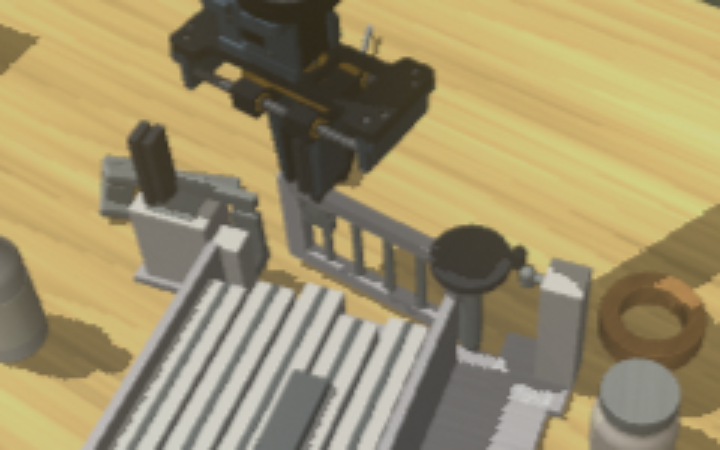

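The gate is following the gripper, with the post catch still squeezed. I'll carry on to wide open.

```bash
python3 -m handwheel '[[0,[-8.55,0,0.3],[0,3.5,0]],[0,[-8.55,0,0.3],[0,3.5,0]],[0,[-8.55,0,0.3],[0,3.5,0]],[0,[-8.55,0,0.3],[0,3.5,0]],[0,[-8.55,0,0.3],[0,3.5,0]],[0,[-8.55,0,0.3],[0,3.5,0]],[0,[-8.55,0,0.3],[0,3.5,0]],[0,[-8.55,0,0.3],[0,3.5,0]],[0,[0,0,0],[0,0,0]],[0,[0,0,0],[0,0,0]]]' 35
python3 chk.py
python3 - <<'E'
from workcell import env
import cv2
im=env.grab_frame("scene"); cv2.imwrite("pics/scene6.png",cv2.resize(im[100:300,130:390,::-1],None,fx=3,fy=3))
E
```

```text
time_s: 12.82
ee_pos: [483.7, 14.8, 121.5]
ee_rot: [-90.1, -0.1, -47.5]
force: [1.0, -6.8, 0.5]
gripper_width: 19.5
[483.7  14.8 121.5] yaw -47.53 dist 139.7 hinge bearing -47.7 tool force x,z [ 5.7 -3.8] F [ 1.  -6.8  0.5] T [-0.87 -0.07 -0.22] w 19.5 [  0.  15. 109.  -0.  56. -42.]
```

View pics/scene6.png

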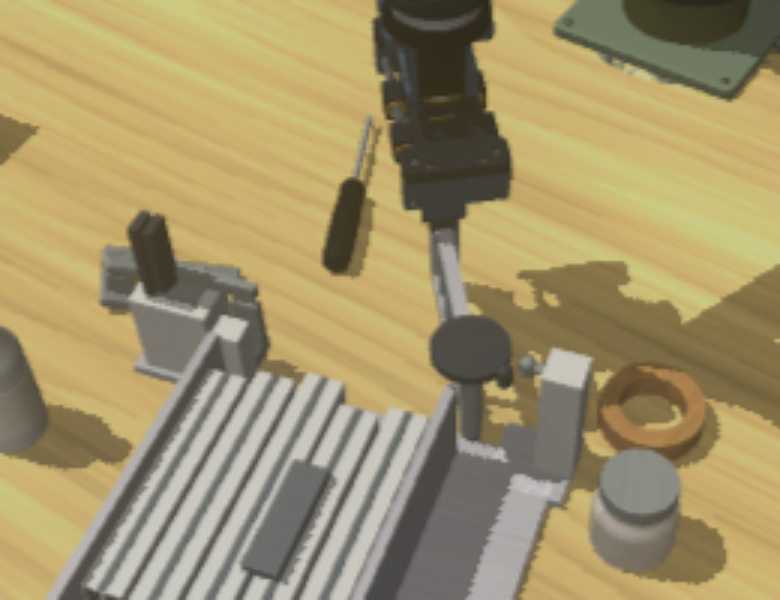

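```bash
python3 -m handwheel '[[0,[-6.1,0,0.15],[0,2.5,0]],[0,[-6.1,0,0.15],[0,2.5,0]],[0,[-6.1,0,0.15],[0,2.5,0]],[0,[-4.9,0,0.1],[0,2,0]],[0,[-2.45,0,0],[0,1,0]],[0,[0,0,0],[0,0,0]],[0,[0,0,0],[0,0,0]],[0,[0,0,0],[0,0,0]],[0,[0,0,0],[0,0,0]],[0,[0,0,0],[0,0,0]]]' 35
python3 chk.py
```

```text
time_s: 13.7
ee_pos: [468.2, 35.1, 121.6]
ee_rot: [-90.1, -0.1, -58.0]
force: [0.9, -5.9, 1.5]
gripper_width: 19.4
[468.2  35.1 121.6] yaw -58.04 dist 139.8 hinge bearing -58.1 tool force x,z [ 5.5 -2.3] F [ 0.9 -5.9  1.5] T [-0.84  0.01 -0.09] w 19.4 [  3.  14. 111.  -0.  55. -29.]
```

```bash
python3 -m handwheel '[[0,[-1.7,0,0],[0,0.7,0]],[0,[-1.7,0,0],[0,0.7,0]],[0,[0,0,0],[0,0,0]],[0,[0,0,0],[0,0,0]],[0,[0,0,0],[0,0,0]],[0,[0,0,0],[0,0,0]],[0,[0,0,0],[0,0,0]],[0,[0,0,0],[0,0,0]],[0,[0,0,0],[0,0,0]],[0,[0,0,0],[0,0,0]]]' 35
python3 chk.py
python3 - <<'E'
from workcell import env
import cv2
for n in("scene","top"):
    im=env.grab_frame(n); cv2.imwrite(f"pics/{n}7.png",im[:,:,::-1])
E
```

```text
time_s: 14.53
ee_pos: [466.4, 38.0, 121.5]
ee_rot: [-90.1, -0.1, -59.4]
force: [-0.2, -5.9, 1.3]
gripper_width: 19.2
[466.4  38.  121.5] yaw -59.44 dist 139.9 hinge bearing -59.5 tool force x,z [ 5.  -3.2] F [-0.2 -5.9  1.3] T [-0.92  0.   -0.16] w 19.2 [  3.  14. 111.  -0.  55. -27.]
```

View pics/scene7.png

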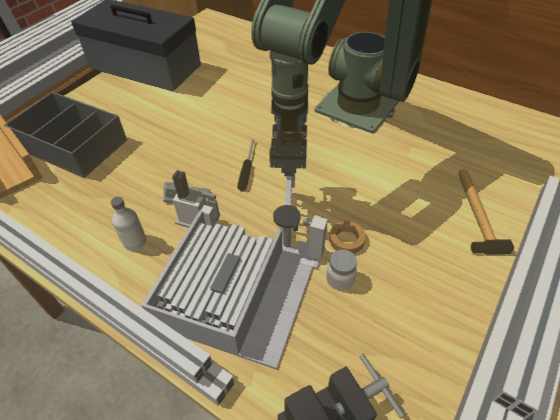

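View pics/top7.png

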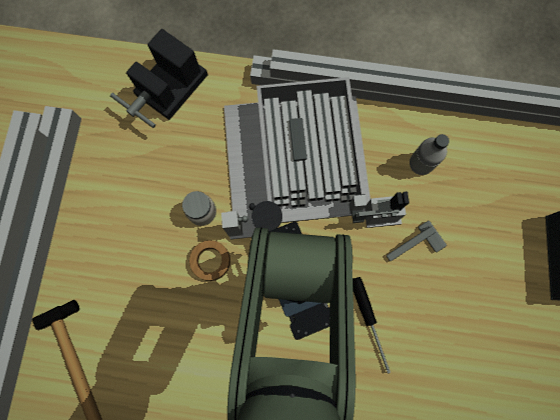

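The gate stands about 73.8° open (the stop is at 74.5°), the spring load is steady and the bystanders have not moved. Handing in while holding.

```bash
python3 chk.py
python3 - <<'E'
from workcell import env
print(env.job_done())
E
```

```text
[466.5  38.  121.5] yaw -59.44 dist 139.8 hinge bearing -59.5 tool force x,z [ 4.9 -2.9] F [-0.  -5.7  1.3] T [-0.85  0.04 -0.15] w 19.1 [  3.  14. 111.  -0.  55. -27.]
the job is handed in; nothing more can be done
None
```

The gate is open and I handed the job in at about 14.6 s, with the gripper still squeezing the gate catch and holding the gate open.

- **Post catch:** squeezed home first, down to 19.4 mm over both tabs. A wrist picture showed its bolt clear of the gate.
- **Gate catch:** then squeezed to 19.3 mm and kept squeezed through the whole swing, past the detent.
- **Gate angle:** about 73.8° (1.29 rad), just short of the 1.3 rad stop. This is judged from the tool's turn, and the shut angle it is measured from is good to about 1°. I did not press the gate against the stop.
- **Last checks:** the pose was steady, the wrist force was about 6 N and the grip read 19.1 mm. The bystanders looked unmoved in the scene and top pictures.
- **Disagreements:** the fixed cameras and the wrist camera differed by up to 4 mm along y on the catch positions. One wrist reading put the tab spacing at 22.9 mm where 24 mm was expected. Neither affected the grips.

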